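# Set the snap trap and put it at the toaster

## Robot

A 7-joint arm with a two-finger parallel gripper is mounted at the origin on a cart in front of the work surface, level with it; the furniture and walls round the work are solid. World frame = base frame: x ahead of the robot, y to its left, z up, the work surface at z = 0. Lengths are in m, angles in rad, forces in N, time in s.
With the tool pointing down it reaches from about 0.4 to 0.85 m from the base axis. Payload 10.4 kg.
Tool frame: the origin (TCP) lies midway between the tips of the shut fingers; the grasp point (between the pads) lies 19 mm behind it; z points along the fingers, y is the line along which they close (so a half turn about z gives the same grasp; the last joint's range is limited). The gripper opens to 87 mm and grips with 3 to 60 N. Pads are 19 mm wide; open, the fingers measure 117 mm over their backs; the gripper's body (75 mm by 190 mm) begins 51 mm behind the grasp point.
Start: joints at [-1.154, 0.332, -0.065, 1.46, 0.022, 1.35, -0.088], TCP at [0.266, 0.566, 0.223] pointing down, gripper open.
Joint ranges: [-2.6, 2.6], [-0.5, 2.12], [-1.47, 1.34], [0.16, 2.42], [-1.27, 4.41], [0.06, 2.06], [-2.6, 2.6]. Speed limits (rad/s): [2.22, 2.22, 2.79, 2.79, 3.14, 3.14, 3.14].

## Interface

Orientations are given as a unit quaternion [x, y, z, w].
In Python, from bench import r gives the robot as it stands.
- The arm moves only by the tool arm_command, never from a script. Its argument "moves" is one flat list of numbers, 4 for each row, row after row: the shift along the tool's x, y, z in cm, then the turn about the tool's z in degrees. A call has 1 to 12 rows; each row shifts and turns the commanded pose from where the row before left it, along the tool's axes as they then stand; what a row does not reach is not made up. A row lasts 1/12 s, in which the tool goes at most 41.7 mm and 7.16 degrees, less where a joint would pass 70% of its speed; a pose out of reach is approached as far as the arm can. A call with a gripper value outside its range is refused whole. "fingers" is the opening in per cent of the stroke, from 0 (shut) to 100 (fully open), set as the call begins (left out, the last holds). The fingers move at their own pace and stop on an object; "squeeze" is the grip in N (left out, the last holds). Time passes only in rows, so rows that do not move let the fingers close. It gives the time, the measured TCP pose, the force, the opening and the grip force at its end, in the units of the state.
- r.read_state(): the state, without advancing time (a new reading comes with each control period).
- r.camera(name): name is "scene" or "top" or "wrist"; returns the picture (384x512x3 uint8, red, green, blue); there is no depth.
- r.camera_info(name): a dict with "fx", "fy", "cx", "cy" (pixels), "origin" and "attitude" of the camera in the world. Camera axes: x right, y up, looking along -z (the intrinsics and any distortion apply to the point x, -y, -z); pixel columns grow to the right and rows downward; lengths in m; the calibration is good to about 2 mm. A picture is of the moment at which its call begins: read the wrist's pose just before it. camera_info takes no time and is no camera call; for the wrist camera it gives the pose at the moment of the call.
- r.close_job(): hands the job in; it is judged then, once.
The state is a dict: "time": time; "joint_positions": joint angles; "joint_vel": joint speeds; "joint_torque": joint torques, N m; "ee_pos": TCP position; "eef_rot": TCP orientation; "ft_force": force on the tool from outside, world axes, zero at the start; "torque": the same for the moment, N m; "width": finger opening in m; "grip_force": force on a finger pad.
Only numpy, scipy, OpenCV 4.12 (cv2) and the standard library are available. Lean on these libraries where they do the work, as an engineer would, in place of code of your own. Each camera call takes 0.05 s, during which the arm holds its last target. There are 200 camera calls.

## Task

A mouse has been at the crumbs by the toaster. First set the snap trap where it lies: press its red lever back and down until you feel it drop in under the catch and meet the stop, no harder than that, and ease off so that it stays cocked. Then bring the cocked trap, without letting it snap, to the toaster and leave it flat on the worktop with its bait end square up against the middle of the toaster's front, between the two knobs; do not disturb the things around.

Things in the scene. Friction and masses are not known exactly. Their poses are not given: they have to be found in the camera images.
- trap_grip (a point): The loose black snap trap, 151 x 56 mm, 0.3 to 0.5 kg. Its x points to its bait end, z up. This point lies midway between the side walls of its tail half, 10 mm above the worktop. The walls are 56 mm apart outside, 18 mm high and reach 40 mm either way along x: the trap can be gripped across them from above, cocked too, fingertips almost on the worktop (the lever, 40 mm wide, lies between).
- trap_nose (a point): Middle of the trap's front end face (bait end), 6 mm above the worktop, 111 mm ahead of trap_grip along the trap's x; axes as the trap's.
- trap_pedal (a point): Top of the yellow bait pedal (40 x 28 mm), 22 mm above the worktop, 77 mm ahead of trap_grip. Pressing it with about 2 N fires the cocked trap; it dips of itself while the lever passes the catch. When cocked the steel jaw, 39 mm wide, stands round and above it, up to 75 mm high.
- lever_pad (a point): Middle of the top of the red thumb pad at the lever's tail end (26 mm long, 40 mm wide, low lip at its outer end, smooth), 76 mm from the axle. At rest 83 mm above the worktop, the lever rising 46 degrees towards the tail; cocked, the lever is nearly level and the pad 27 to 43 mm up. It moves on an arc about the axle.
- trap_lever: The lever with its jaw; origin on the axle, 50 mm ahead of trap_grip, 26 mm above the worktop. A spring pushes the pad back with 5 N at rest, 8 N at the end. Near the end the lever's cross bar drags a catch aside (1 N more), the catch closes over it, and 2 mm on (at the pad) a rubber stop makes the push climb about 5 N a mm; over 18 N the trap breaks.
- lever_angle (a joint): Turn of the lever in rad: 0 at rest (shut), growing as the pad goes down; 0.57 to 0.80 when hooked. Where it hooks is set by a screw, differs from trap to trap by 15 mm at the pad, and is not measured: feel for the stop, then ease off. If it has not hooked it springs back with the hand; let go then and it snaps.
- toaster: White four-slot toaster, 240 x 245 x 179 mm, fixed. Origin at the centre of its underside, x away from its front to the wall, y to the left seen from the front. The plane of its front is at x = -101 mm; on it two black knobs at y = +76 and -80 mm, 30 mm up, and two lever tabs at y = +58 and -58 mm, 148 mm up, stand out about 20 mm.
- egg_timer: Red and white kitchen timer, 64 mm across, 62 mm high, loose; origin at the centre of its underside. Leave it alone.
- mug: Cream striped mug, 82 x 120 mm with its handle, 94 mm high, loose; origin under it. Leave it alone.
- teaspoon: Steel teaspoon, 130 mm long, loose on the worktop. Leave it alone.
- notebook: Purple notebook, 140 x 104 x 14 mm, with a pen on it, loose. Leave it alone.

How it is judged:
By the outcome, as a careful person would: the job done as asked, in the order asked, and still so for the second after the job is handed in, with the robot touching nothing.
It also fails if it takes over 72 s, if anything falls off the work surface, if the arm or the gripper's body presses on something with over 40 N, if the wrist force passes 120 N, or if a joint passes its speed limit or range.

## Working session

There is one attempt and no reset: what is moved stays moved. The work goes in short steps, Python scripts to look and compute and a tool call to move; the robot and the scene stay as the last step left them, time stands still between calls to the robot, and variables do not carry over. Pictures are saved under pics/ and viewed, at most 10 in all, crops included, and the job is handed in when it is done.

Besides the shell and the picture viewer there is one more tool, called after "Request:" as a command line: name --argument value ..., lists and objects as JSON in quotes. arm_command: Moves the arm, as the interface text tells. Its arguments: {"type":"object","properties":{"moves":{"type":"array"},"fingers":{"type":"number"},"squeeze":{"type":"number"}},"required":["moves"]}

```bash
mkdir -p pics; ls; python3 - <<'E'
from bench import r
import cv2,numpy as np
s=r.read_state();print(s)
for n in("scene","top"):
    print(n,r.camera_info(n)); cv2.imwrite(f"pics/{n}0.png",r.camera(n)[:,:,::-1])
print(r.camera_info("wrist"))
E
```

```text
pics
{'time': 0.0, 'joint_positions': array([-1.1535614 ,  0.33281506, -0.06470743,  1.46093869,  0.0215936 ,
        1.34990314, -0.08849974]), 'joint_vel': array([ 0.00119232, -0.00139071,  0.00148525,  0.00108491, -0.00055476,
       -0.00065171, -0.00020749]), 'joint_torque': array([ 5.31078422e-04, -6.23239017e+01,  2.48148409e-02, -3.89900172e+01,
       -6.13874244e-02,  3.97952960e-02,  1.76028548e-04]), 'ee_pos': array([0.26595364, 0.56516415, 0.22179069]), 'eef_rot': array([ 2.18135943e-01,  9.75918153e-01, -6.73587785e-04, -1.21658988e-04]), 'ft_force': array([ 0.79175329,  0.45960696, -0.26912498]), 'torque': array([-0.024684  ,  0.01185704, -0.01620168]), 'grip_force': 0.0, 'width': 0.08717862812280883}
scene {'fx': 403.0571571891621, 'fy': 403.0571571891621, 'cx': 255.70123219374403, 'cy': 187.9285246608312, 'origin': array([ 0.02689476, -0.54241877,  0.89517246]), 'attitude': array([ 0.36045338, -0.12841369, -0.30629058,  0.8716475 ])}
top {'fx': 348.70017658861906, 'fy': 348.70017658861906, 'cx': 260.54346871329926, 'cy': 189.0231499941, 'origin': array([0.37360215, 0.08797976, 1.01627275]), 'attitude': array([ 0.06505773, -0.06022275, -0.70390536,  0.70473963])}
{'fx': 321.7616574817084, 'fy': 321.7616574817084, 'cx': 252.76707255114826, 'cy': 189.44801100757482, 'origin': array([0.19392558, 0.59924405, 0.38492356]), 'attitude': array([-0.12466188, -0.07887289,  0.53030243,  0.83487593])}
```

View pics/top0.png

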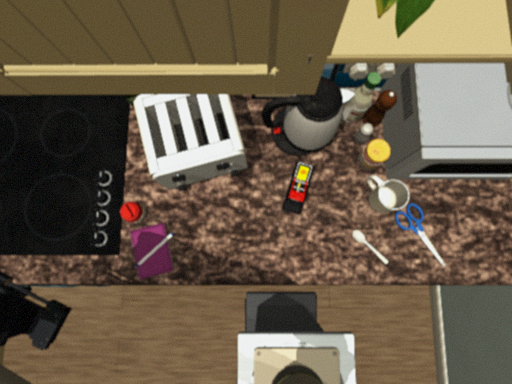

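View pics/scene0.png

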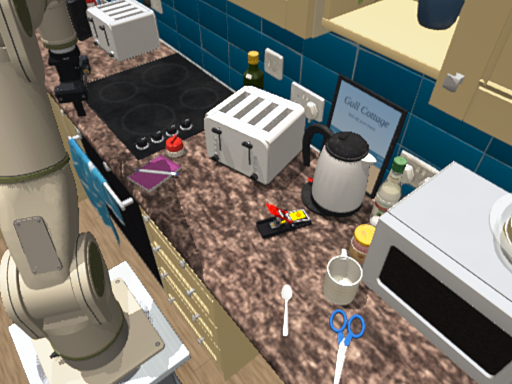

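Top view: the trap is at about (298,187), bait end up (yellow, 303,173) and tail near (293,208). The toaster front edge runs from about (158,183) to (244,165). The timer (131,211) and notebook (152,250) are left of and below it. I'll crop in to measure.

```bash
cat > h.py <<'E'
import numpy as np,cv2
from bench import r
from scipy.spatial.transform import Rotation as R
def px2w(i,u,v,z):
    d=R.from_quat(i["attitude"]).apply([(u-i["cx"])/i["fx"],-(v-i["cy"])/i["fy"],-1]);o=i["origin"]
    return o+d*(z-o[2])/d[2]
def w2px(i,p):
    c=R.from_quat(i["attitude"]).inv().apply(np.asarray(p,float)-i["origin"])
    return np.stack([i["cx"]-i["fx"]*c[...,0]/c[...,2],i["cy"]+i["fy"]*c[...,1]/c[...,2]],-1)
E
python3 - <<'E'
import cv2,numpy as np
t=cv2.imread("pics/top0.png");s=cv2.imread("pics/scene0.png")
a=cv2.resize(t[150:225,265:340],(400,400),interpolation=cv2.INTER_CUBIC)
b=cv2.resize(s[190:250,245:320],(400,320),interpolation=cv2.INTER_CUBIC)
c=cv2.resize(t[85:195,125:255],(400,338),interpolation=cv2.INTER_CUBIC)[:,:]
d=cv2.resize(s[80:190,195:315],(276,253),interpolation=cv2.INTER_CUBIC)
o=np.zeros((600,800,3),np.uint8);o[:400,:400]=a;o[:320,400:]=b
c=cv2.resize(c,(236,200));o[400:,:236]=c;o[330:583,420:696]=d
cv2.imwrite("pics/c1.png",o)
E
```

```text
(no output)
```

View pics/c1.png

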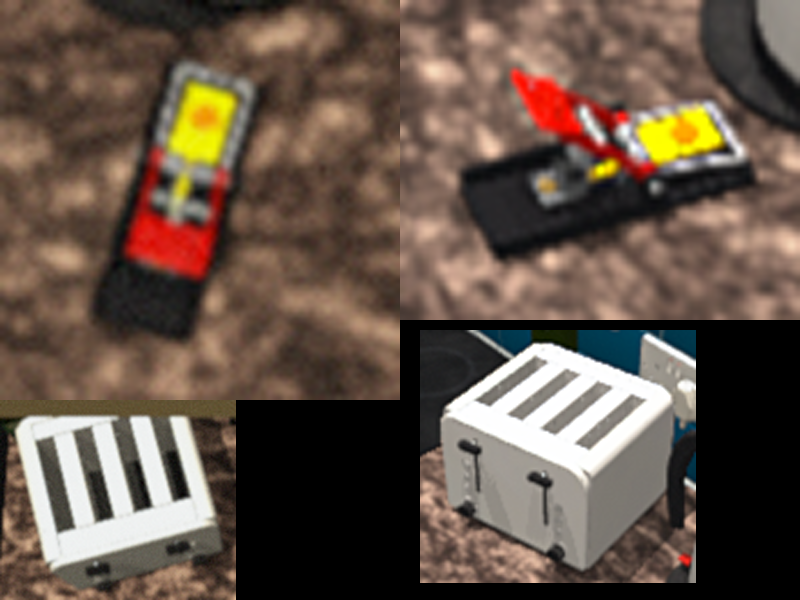

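```bash
cat > m.py <<'E'
from h import *
from scipy.optimize import least_squares
T=r.camera_info("top");S=r.camera_info("scene")
def fit(obs,x0):
    def f(x,k=None):
        c,s=np.cos(x[2]),np.sin(x[2])
        return np.concatenate([w2px(i,[x[0]+c*p[0]-s*p[1],x[1]+s*p[0]+c*p[1],p[2]])-uv for i,p,uv in obs])
    q=least_squares(f,x0,loss="soft_l1");return q.x,f(q.x).reshape(-1,2).round(1).tolist()
E
python3 - <<'E'
from m import *
ct=lambda x,y:(265+x/5.333,150+y/5.333); cs=lambda x,y:(245+(x-400)/5.333,190+y/5.333)
n=np.array
trap=[(T,n([.077,0,.022]),ct(205,122)),(S,n([.077,0,.022]),cs(684,133)),
(T,n([-.04,.028,.018]),ct(97,312)),(T,n([-.04,-.028,.018]),ct(190,335)),
(S,n([-.04,.028,.018]),cs(463,180)),(S,n([-.04,-.028,.0]),cs(500,258))]
x,e=fit(trap,[.45,0,0]);print("trap",x,e)
a=lambda x,y:(195+(x-420)/2.3,80+(y-330)/2.3); b=lambda x,y:(125+x/1.815,85+(y-400)/1.815)
to=[(S,n([-.113,.076,.03]),a(465,510)),(S,n([-.113,-.08,.03]),a(556,552)),(S,n([-.113,.058,.148]),a(468,448)),(S,n([-.113,-.058,.148]),a(540,480)),
(T,n([-.113,.058,.148]),b(97,570)),(T,n([-.113,-.058,.148]),b(180,548))]
x,e=fit(to,[.6,.3,.2]);print("toaster",x,e)
for nm,u,v,z in(("timer",131,211,.05),("kettlebase",278,140,0.01),("kettlebase",300,152,.01),("notebook",170,238,.014),("notebook",160,225,.014)):print(nm,px2w(T,u,v,z))
E
```

```text
trap [ 0.52675271 -0.00604452 -0.28899285] [[-0.7, -0.2], [0.1, 0.9], [-0.9, -0.3], [0.5, 1.0], [0.0, -2.2], [0.7, 1.7]]
toaster [0.68055035 0.27900249 0.28674963] [[-0.0, 0.3], [-0.5, 0.9], [0.6, 0.1], [0.2, 0.0], [0.2, 0.1], [-1.6, -0.3]]
timer [0.48432382 0.45620227 0.05      ]
kettlebase [0.70379173 0.04282969 0.01      ]
kettlebase [ 0.66641439 -0.02258677  0.01      ]
notebook [0.41117102 0.35313147 0.014     ]
notebook [0.44813324 0.38367372 0.014     ]
```

Fits are consistent (≤2 px). The trap grip point is at (0.527,-0.006) with yaw -16.6°, and the toaster is at (0.681,0.279) with yaw 16.4°. I'll write a planning helper and approach with the fingers shut.

```bash
cat >> m.py <<'E'
def rel(frame,p,yaw=0.):
    """shift (cm, tool axes at present) and turn (deg) to put TCP at p in trap-like frame [x,y,yaw], tool x = -frame x"""
    s=r.read_state();c,sn=np.cos(frame[2]),np.sin(frame[2])
    w=np.array([frame[0]+c*p[0]-sn*p[1],frame[1]+sn*p[0]+c*p[1],p[2]])
    Q=R.from_quat(s["eef_rot"]);x=Q.as_matrix()[:,0]
    turn=-np.degrees((frame[2]+np.pi+yaw-np.arctan2(x[1],x[0])+np.pi)%(2*np.pi)-np.pi)
    d=np.array(s["ee_pos"])-[frame[0],frame[1],0]
    print("t%.2f"%s["time"],"tcp",s["ee_pos"].round(4),"in frame",np.round([c*d[0]+sn*d[1],-sn*d[0]+c*d[1],d[2]],4),"F",s["ft_force"].round(1),"w",round(s["width"],4))
    print("move cm",(Q.inv().apply(w-s["ee_pos"])*100).round(2),"turn",turn.round(2))
TRAP=[.5268,-.0060,-.289];TOA=[.6806,.2790,.2867]
E
python3 -c "
from m import *
rel(TRAP,[.005,0,.16])"
```

```text
t0.10 tcp [0.266  0.5652 0.2218] in frame [-0.4128  0.4732  0.2218] F [-0.4  0.7  0.9] w 0.0867
move cm [-48.41 -40.49   6.24] turn -8.64
```

Request:
arm_command --moves '[-1,-0.8,0,0,-2.2,-1.8,0,0,-2.4,-2,0,0,-2.4,-2,0,0,-2.4,-2,0,0,-2.4,-2,0,0,-2.4,-2,0,0,-2.4,-2,0,0,-2.4,-2,0,0,-2.4,-2,0,0,-2.4,-2,0,0,-2.4,-2,0,0]' --fingers 0 --squeeze 10

```text
time: 1.1
ee_pos: [0.4162, 0.2427, 0.2224]
eef_rot: [0.218, 0.976, 0.0, -0.0]
ft_force: [-0.4, 0.8, -0.2]
width: 0.0151
grip_force: 0.0
```

Request:
arm_command --moves '[-2.4,-2,0,0,-2.4,-2,0,0,-2.4,-2,0,0,-2.4,-2,0,0,-2.4,-2,0,0,-2.4,-2,0,0,-2.4,-2,0,0,-2.4,-2,2,0,-1.6,-1.3,2,0,0,0,2,-3,0,0,0,-5.6,0,0,0,0]'

```text
time: 2.1
ee_pos: [0.5292, -0.0012, 0.1612]
eef_rot: [0.143, 0.99, -0.0, -0.001]
ft_force: [-0.7, 0.0, 0.0]
width: 0.0006
grip_force: 0.0
```

```bash
python3 -c "
from m import *
rel(TRAP,[.005,0,.12])
i=r.camera_info('wrist');im=r.camera('wrist');cv2.imwrite('pics/w1.png',im[:,:,::-1])
print(w2px(i,[[.5268,-.006,.018]]))
c,s=np.cos(TRAP[2]),np.sin(TRAP[2])
for p in([.111,.028,.0],[.111,-.028,.0],[-.04,.028,.018],[-.04,-.028,.018],[.077,0,.022],[-.0,0,.083]):print(p,w2px(i,[TRAP[0]+c*p[0]-s*p[1],TRAP[1]+s*p[0]+c*p[1],p[2]]).round(1))
"
```

```text
t2.10 tcp [ 0.5292 -0.0012  0.1612] in frame [0.001  0.0053 0.1612] F [-0.7  0.   0. ] w 0.0006
move cm [-0.41 -0.53  4.12] turn 0.13
[[247.40102817 175.43813056]]
[0.111, 0.028, 0.0] [272.5 266.4]
[0.111, -0.028, 0.0] [223.2 266.2]
[-0.04, 0.028, 0.018] [276.9 134.5]
[-0.04, -0.028, 0.018] [217.7 134.4]
[0.077, 0, 0.022] [247.5 248.2]
[-0.0, 0, 0.083] [246.1 195.9]
```

View pics/w1.png

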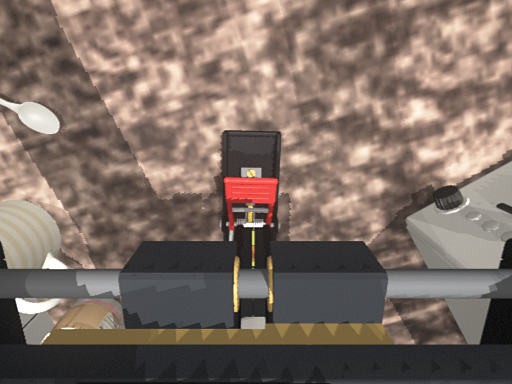

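The wrist view shows the tail corners at (222,131) and (281,130), and the pad at rows 178-200. The trap is therefore about 3 mm tailward and 4 mm to +y of the first fit, so I'll correct that.

```bash
sed -i 's/^TRAP=.*;TOA/TRAP=[.5250,-.0015,-.289];TOA/' m.py; python3 -c "
from m import *
rel(TRAP,[.004,0,.10])"
```

```text
t2.15 tcp [ 0.5299 -0.0007  0.1622] in frame [0.0044 0.0022 0.1622] F [-0.1  0.7  1.1] w -0.0
move cm [ 0.04 -0.22  6.22] turn -0.16
```

Request:
arm_command --moves '[0,-0.2,2,0,0,0,2,0,0,0,1.5,0,0,0,0.7,0,0,0,0,0,0,0,0,0]'

```text
time: 2.65
ee_pos: [0.5303, -0.0017, 0.1014]
eef_rot: [0.145, 0.989, 0.0, 0.0]
ft_force: [0.3, -0.1, -0.1]
width: 0.0007
grip_force: 0.0
```

Request:
arm_command --moves '[0,0,0.3,0,0,0,0.3,0,0,0,0.3,0,0,0,0.2,0,0,0,0,0]'

```text
time: 3.07
ee_pos: [0.5297, -0.0018, 0.0892]
eef_rot: [0.144, 0.99, -0.0, -0.0]
ft_force: [0.4, -0.1, 0.4]
width: 0.0007
grip_force: 0.0
```

Request:
arm_command --moves '[0,0,0.2,0,0,0,0.2,0,0,0,0.2,0,0,0,0,0]'

```text
time: 3.4
ee_pos: [0.5307, -0.0018, 0.0839]
eef_rot: [0.144, 0.99, 0.0, 0.001]
ft_force: [0.7, -0.6, 5.3]
width: 0.0003
grip_force: 2.7
```

Request:
arm_command --moves '[0.1,0,0.1,0,0.18,0,0.19,0,0.26,0,0.29,0,0.26,0,0.36,0,0.25,0,0.37,0,0.25,0,0.36,0,0,0,0,0]'

```text
time: 3.98
ee_pos: [0.5178, 0.0023, 0.067]
eef_rot: [0.144, 0.99, 0.0, 0.001]
ft_force: [0.7, 1.0, 6.2]
width: 0.0005
grip_force: 3.2
```

Request:
arm_command --moves '[0.15,0,0.3,0,0.15,0,0.3,0,0.14,0,0.3,0,0.12,0,0.3,0,0,0,0,0]'

```text
time: 4.4
ee_pos: [0.5124, 0.0041, 0.0551]
eef_rot: [0.144, 0.99, 0.0, 0.0]
ft_force: [-2.1, 0.3, 7.8]
width: 0.0004
grip_force: 4.1
```

```bash
python3 -c "
from m import *
rel(TRAP,[.004,0,.10])
im=r.camera('wrist');cv2.imwrite('pics/w2.png',im[:,:,::-1])
"
```

```text
t4.40 tcp [0.5124 0.0041 0.0551] in frame [-0.0137  0.0017  0.0551] F [-2.1  0.3  7.8] w 0.0004
move cm [-1.77 -0.17 -4.49] turn -0.02
```

View pics/w2.png

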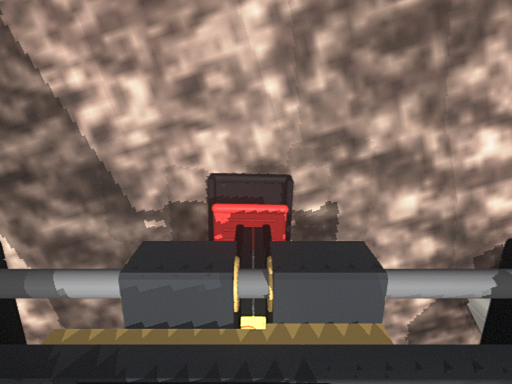

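The fingertip sits centred on the red pad (tip at about column 253, pad spanning 212-290) and the lever is following. From here I'll feel for the stop in small steps.

Request:
arm_command --moves '[0.07,0,0.2,0,0.07,0,0.2,0,0.06,0,0.2,0,0.03,0,0.1,0,0,0,0,0]'

```text
time: 4.87
ee_pos: [0.5099, 0.0048, 0.0482]
eef_rot: [0.144, 0.99, 0.0, -0.0]
ft_force: [-4.5, 1.8, 9.2]
width: 0.0006
grip_force: 4.8
```

Request:
arm_command --moves '[0.02,0,0.08,0,0.02,0,0.07,0,0,0,0,0]'

```text
time: 5.12
ee_pos: [0.5095, 0.005, 0.0468]
eef_rot: [0.144, 0.99, 0.001, -0.0]
ft_force: [-4.3, 2.0, 8.7]
width: 0.0004
grip_force: 4.6
```

Request:
arm_command --moves '[0.06,0,0.07,0,0.06,0,0.07,0,0,0,0,0]'

```text
time: 5.37
ee_pos: [0.509, 0.0051, 0.0456]
eef_rot: [0.144, 0.99, 0.001, 0.001]
ft_force: [-1.7, 1.2, 8.3]
width: 0.0001
grip_force: 4.6
```

Request:
arm_command --moves '[0.04,0,0.07,0,0.04,0,0.07,0,0,0,0,0]'

```text
time: 5.62
ee_pos: [0.5087, 0.0052, 0.0444]
eef_rot: [0.144, 0.99, 0.001, 0.001]
ft_force: [0.0, 1.3, 9.0]
width: 0.0003
grip_force: 4.4
```

Request:
arm_command --moves '[0.03,0,0.07,0,0.03,0,0.07,0,0,0,0,0]'

```text
time: 5.87
ee_pos: [0.5083, 0.0053, 0.0432]
eef_rot: [0.144, 0.99, 0.001, 0.001]
ft_force: [0.3, -0.4, 10.2]
width: -0.0001
grip_force: 5.3
```

Request:
arm_command --moves '[0.02,0,0.05,0,0.02,0,0.05,0,0,0,0,0]'

```text
time: 6.12
ee_pos: [0.5082, 0.0055, 0.0424]
eef_rot: [0.144, 0.99, 0.001, 0.001]
ft_force: [-1.4, 0.3, 12.9]
width: 0.0005
grip_force: 6.4
```

Request:
arm_command --moves '[0,0,0.04,0,0,0,0,0]'

```text
time: 6.28
ee_pos: [0.5081, 0.0055, 0.0421]
eef_rot: [0.144, 0.99, 0.001, 0.001]
ft_force: [-1.2, 0.4, 13.7]
width: 0.0002
grip_force: 7.0
```

The force is climbing at about 3-4 N/mm against a near-flat spring, so this is the stop. Easing off.

Request:
arm_command --moves '[0,0,-0.1,0,-0.03,0,-0.1,0,-0.03,0,-0.1,0,0,0,0,0]'

```text
time: 6.62
ee_pos: [0.5088, 0.0052, 0.045]
eef_rot: [0.144, 0.99, 0.001, 0.001]
ft_force: [1.6, 0.5, 8.7]
width: 0.0003
grip_force: 4.2
```

Request:
arm_command --moves '[-0.02,0,-0.1,0,-0.02,0,-0.1,0,0,0,0,0]'

```text
time: 6.87
ee_pos: [0.5092, 0.005, 0.0469]
eef_rot: [0.144, 0.99, 0.001, 0.002]
ft_force: [2.0, -0.5, 5.9]
width: 0.0006
grip_force: 3.0
```

Request:
arm_command --moves '[-0.02,0,-0.1,0,0,0,0,0,0,0,0,0]'

```text
time: 7.12
ee_pos: [0.5086, 0.0049, 0.0472]
eef_rot: [0.144, 0.99, 0.0, 0.001]
ft_force: [2.5, 0.2, 4.3]
width: 0.0004
grip_force: 2.4
```

Request:
arm_command --moves '[-0.02,0,-0.1,0,0,0,0,0,0,0,0,0]'

```text
time: 7.37
ee_pos: [0.5079, 0.0048, 0.0476]
eef_rot: [0.144, 0.99, 0.0, -0.0]
ft_force: [1.5, 0.1, 2.9]
width: 0.0007
grip_force: 1.6
```

Request:
arm_command --moves '[0,0,-0.1,0,0,0,-0.1,0,0,0,0,0,0,0,0,0]'

```text
time: 7.7
ee_pos: [0.5075, 0.0047, 0.0494]
eef_rot: [0.144, 0.99, -0.0, -0.0]
ft_force: [0.8, 0.1, 0.1]
width: 0.0003
grip_force: 0.0
```

Force is zero with the lever held, so it is hooked. I'll lift clear and look.

Request:
arm_command --moves '[0,0,-0.2,0,0,0,-0.5,0,0,0,-1.5,0,0,0,-2,0,0,0,-2.5,0,0,0,-2.5,0,0,0,-2,0,0,0,0,0,0,0,0,0]'

```text
time: 8.45
ee_pos: [0.5087, 0.0049, 0.163]
eef_rot: [0.144, 0.99, 0.001, 0.001]
ft_force: [0.1, 0.5, 0.2]
width: 0.0007
grip_force: 0.0
```

```bash
python3 -c "
from m import *
rel(TRAP,[-.004,0,.10])
i=r.camera_info('wrist');im=r.camera('wrist')[:,:,::-1];s=r.camera('scene')[190:250,245:320,::-1]
o=np.zeros((384,800,3),np.uint8);o[:,:384]=im[:,60:444];o[:320,400:]=cv2.resize(s,(400,320),interpolation=cv2.INTER_CUBIC)
cv2.imwrite('pics/w3.png',o)
c,sn=np.cos(TRAP[2]),np.sin(TRAP[2])
for p in([-.04,.028,.018],[-.04,-.028,.018]):print(p,w2px(i,[TRAP[0]+c*p[0]-sn*p[1],TRAP[1]+sn*p[0]+c*p[1],p[2]]).round(1)-[60,0])
"
```

```text
t8.45 tcp [0.5087 0.0049 0.163 ] in frame [-0.0175  0.0014  0.163 ] F [0.1 0.5 0.2] w 0.0007
move cm [-1.33 -0.15  6.3 ] turn -0.04
[-0.04, 0.028, 0.018] [219.9 152.7]
[-0.04, -0.028, 0.018] [162.  152.7]
```

View pics/w3.png

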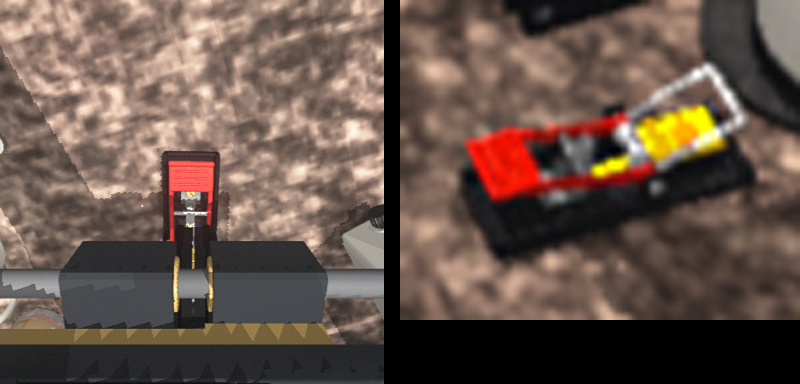

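The scene view shows the lever level (pad at about 505,165) and the jaw standing over the pedal, so the trap is cocked. The tail corners sit where predicted, so it did not move. Now I'll open the fingers and grip.

Request:
arm_command --moves '[-1,-0.1,0,0,-1.5,0,0,0,-1.2,0,0,0,0,0,1,0,0,0,2,0,0,0,2.5,0,0,0,2.5,0,0,0,2.5,0,0,0,2,0,0,0,1,0,0,0,0,0,0,0,0,0]' --fingers 100

```text
time: 9.55
ee_pos: [0.5429, -0.007, 0.0265]
eef_rot: [0.144, 0.99, -0.0, -0.0]
ft_force: [0.4, -0.7, 0.3]
width: 0.0722
grip_force: 0.0
```

```bash
python3 -c "
from m import *
rel(TRAP,[.02,0,.004])"
```

```text
t9.55 tcp [ 0.5429 -0.007   0.0265] in frame [ 0.0187 -0.0002  0.0265] F [ 0.4 -0.7  0.3] w 0.0722
move cm [-0.13  0.02  2.25] turn -0.06
```

Request:
arm_command --moves '[0,0,0,0,0,0,0.5,0,0,0,0.6,0,0,0,0.5,0,0,0,0.3,0,0,0,0.1,0,0,0,0.1,0,0,0,0,0]'

```text
time: 10.22
ee_pos: [0.5431, -0.0068, 0.0056]
eef_rot: [0.144, 0.99, -0.0, -0.0]
ft_force: [0.2, -0.2, 0.7]
width: 0.0873
grip_force: 0.0
```

Request:
arm_command --moves '[0,0,0,0,0,0,0,0,0,0,0,0,0,0,0,0,0,0,0,0,0,0,0,0]' --fingers 50 --squeeze 10

```text
time: 10.72
ee_pos: [0.5431, -0.007, 0.0058]
eef_rot: [0.144, 0.99, -0.0, -0.0]
ft_force: [0.1, 1.5, 1.1]
width: 0.056
grip_force: 10.0
```

Request:
arm_command --moves '[0,0,0,0,0,0,0,0,0,0,-0.1,0,0,0,-0.2,0,0,0,-0.3,0,0,0,-0.3,0,0,0,-0.2,0,0,0,0,0,0,0,0,0]' --fingers 40 --squeeze 35

```text
time: 11.47
ee_pos: [0.5433, -0.0067, 0.0169]
eef_rot: [0.144, 0.99, 0.0, 0.0]
ft_force: [0.3, 0.2, -3.2]
width: 0.0555
grip_force: 34.9
```

```bash
python3 -c "
from m import *
rel(TOA,[-.212+.02-.05,0,.015])
im=r.camera('scene')[180:255,235:335,::-1]
cv2.imwrite('pics/s4.png',cv2.resize(im,(600,450),interpolation=cv2.INTER_CUBIC))"
```

```text
t11.47 tcp [ 0.5433 -0.0067  0.0169] in frame [-0.2125 -0.2352  0.0169] F [ 0.3  0.2 -3.2] w 0.0555
move cm [15.29 18.11  0.19] turn -33.02
```

View pics/s4.png

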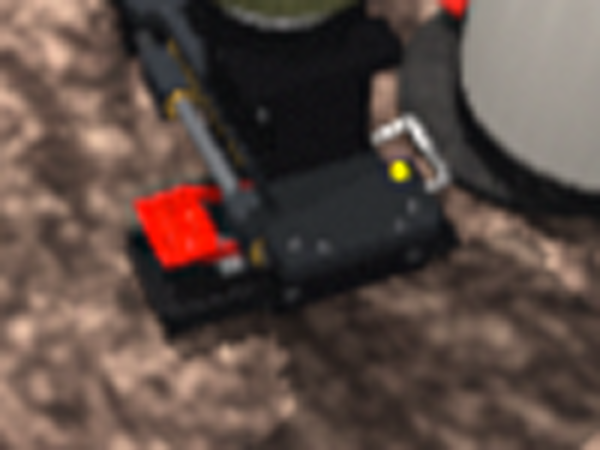

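Lifted and still cocked: jaw up at about (410,150) and pad level. Now carrying it smoothly.

Request:
arm_command --moves '[0.3,0.2,0,0,0.7,0.5,0,0,1.1,0.8,0,0,1.4,1.1,0,0,1.5,1.4,0,0,1.5,1.6,0,0,1.5,1.6,0,0,1.5,1.6,0,0,1.5,1.6,0,0,1.4,1.6,0,0,1.2,1.6,0,0,0.8,1.5,0,0]'

```text
time: 12.52
ee_pos: [0.4465, 0.1809, 0.0166]
eef_rot: [0.144, 0.99, 0.0, -0.0]
ft_force: [0.8, 0.7, -4.4]
width: 0.0555
grip_force: 34.9
```

Request:
arm_command --moves '[0.6,1.2,0,0,0.3,0.9,0,0,0,0.6,0,0,0,0.3,0,0,0,0,0,-2,0,0,0,-4,0,0,0,-5,0,0,0,-5,0,0,0,-5,0,0,0,-5,0,0,0,-4,0,0,0,-2]'

```text
time: 13.52
ee_pos: [0.4487, 0.2094, 0.0167]
eef_rot: [-0.135, 0.991, -0.0, -0.0]
ft_force: [0.1, -0.4, -3.7]
width: 0.0558
grip_force: 34.9
```

Request:
arm_command --moves '[0,0,0,-1,0,0,0,0,0,0,0,0,0,0,0,0]'

```text
time: 13.85
ee_pos: [0.4484, 0.2102, 0.0167]
eef_rot: [-0.142, 0.99, -0.0, 0.0]
ft_force: [-0.1, 1.1, -4.8]
width: 0.0558
grip_force: 34.9
```

```bash
python3 -c "
from m import *
rel(TOA,[-.212+.02-.03,0,.015])
i=r.camera_info('wrist');im=r.camera('wrist')[:,:,::-1];t=r.camera('top')[85:225,120:270,::-1]
o=np.zeros((560,800,3),np.uint8);o[:288,:384]=cv2.resize(im,(384,288));o[:400,384:]=cv2.resize(t,(416,400),interpolation=cv2.INTER_CUBIC)
s=r.camera('scene')[80:240,180:320,::-1];o[290:,:384]=cv2.resize(s,(384,439),interpolation=cv2.INTER_CUBIC)[-270:]
cv2.imwrite('pics/s5.png',o)"
```

```text
t13.85 tcp [0.4484 0.2102 0.0167] in frame [-0.2422 -0.0003  0.0167] F [-0.1  1.1 -4.8] w 0.0558
move cm [-2.02  0.04  0.17] turn -0.11
```

View pics/s5.png

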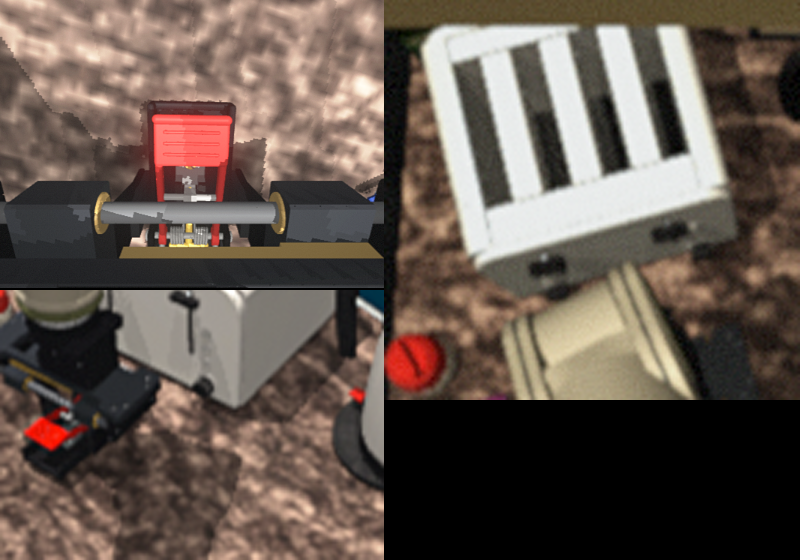

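The trap is held level and cocked, about 50 mm short of the front and between the knobs. The toaster yaw matters for a square fit, so I'll refine it from its long top edges.

```bash
python3 -c "
from m import *
im=cv2.imread('pics/top0.png',0)
g=cv2.resize(im[85:195,125:255],None,fx=4,fy=4,interpolation=cv2.INTER_CUBIC)
L=cv2.createLineSegmentDetector().detect(g)[0][:,0]
for l in L:
    p=[px2w(T,125+(l[k]+.5)/4-.5,85+(l[k+1]+.5)/4-.5,.175) for k in(0,2)];d=p[1]-p[0];n=np.hypot(*d[:2])
    a=np.degrees(np.arctan2(d[1],d[0]))
    if n>.05: print(round((a+45)%90-45,2),round(a),n.round(3),((p[0]+p[1])/2).round(3)[:2])
S_=cv2.imread('pics/scene0.png',0)
g=cv2.resize(S_[80:190,195:315],None,fx=4,fy=4,interpolation=cv2.INTER_CUBIC)
print()
for l in cv2.createLineSegmentDetector().detect(g)[0][:,0]:
    q=[(195+(l[k]+.5)/4-.5,80+(l[k+1]+.5)/4-.5) for k in(0,2)];z=.175 if max(q[0][1],q[1][1])<140 else 0
    p=[px2w(S,*u,z) for u in q];d=p[1]-p[0];n=np.hypot(*d[:2]);a=np.degrees(np.arctan2(d[1],d[0]))
    if .08<n<.3: print(round((a+45)%90-45,2),round(a),n.round(3),np.round(q,1).tolist(),z)
"
```

```text
15.49 -165 0.136 [0.706 0.243]
15.7 -164 0.14 [0.693 0.296]
15.93 -164 0.203 [0.66  0.397]
15.48 -165 0.122 [0.712 0.188]
15.97 16 0.13 [0.712 0.215]
15.76 -164 0.14 [0.678 0.349]
15.77 16 0.149 [0.669 0.374]
16.22 16 0.138 [0.7   0.268]
16.11 16 0.081 [0.714 0.33 ]
0.27 90 0.127 [0.775 0.342]
15.64 -74 0.082 [0.569 0.306]
15.58 -74 0.134 [0.598 0.202]
16.02 16 0.153 [0.701 0.158]

15.56 -164 0.205 [[244.3000030517578, 85.0999984741211], [204.60000610351562, 113.4000015258789]] 0.175
15.15 105 0.195 [[301.20001220703125, 104.5], [251.89999389648438, 85.4000015258789]] 0.175
0.94 91 0.105 [[314.5, 92.9000015258789], [292.70001220703125, 80.19999694824219]] 0.175
15.7 -164 0.133 [[250.10000610351562, 93.69999694824219], [224.89999389648438, 112.5]] 0.175
15.55 16 0.14 [[217.89999389648438, 110.30000305175781], [244.8000030517578, 90.80000305175781]] 0.175
15.74 -164 0.138 [[264.29998779296875, 98.80000305175781], [238.60000610351562, 119.0]] 0.175
15.76 -164 0.14 [[293.0, 109.80000305175781], [267.79998779296875, 131.8000030517578]] 0.175
15.6 -164 0.135 [[278.20001220703125, 104.69999
[... 644 characters left out ...]
4.39999389648438], [221.0, 149.5]] 0
-44.01 -134 0.099 [[290.79998779296875, 83.30000305175781], [289.8999938964844, 99.0999984741211]] 0.175
-32.35 58 0.084 [[219.0, 149.10000610351562], [217.89999389648438, 134.39999389648438]] 0
15.83 -74 0.128 [[218.10000610351562, 160.6999969482422], [248.89999389648438, 175.89999389648438]] 0
1.14 -89 0.104 [[292.29998779296875, 83.5], [314.20001220703125, 96.19999694824219]] 0.175
-37.22 53 0.088 [[248.1999969482422, 164.8000030517578], [247.8000030517578, 147.89999389648438]] 0
16.27 16 0.247 [[268.5, 143.8000030517578], [303.79998779296875, 111.0]] 0
15.72 16 0.185 [[270.79998779296875, 179.89999389648438], [300.6000061035156, 149.89999389648438]] 0
```

Yaw is consistently 15.7° (0.2745 rad). I'll update, correct the turn, advance to about a 10 mm gap, and set down.

```bash
sed -i 's/TOA=.*/TOA=[.6808,.2784,.2745]/' m.py; python3 -c "
from m import *
rel(TOA,[-.193-.01,0,.0065])
c,s=np.cos(TOA[2]),np.sin(TOA[2])
for u in((218.1,160.7),(248.9,175.9)):
  p=px2w(S,*u,0)[:2]-TOA[:2];print(c*p[0]+s*p[1],-s*p[0]+c*p[1])"
```

```text
t14.00 tcp [0.4483 0.2104 0.0167] in frame [-0.2422 -0.0024  0.0167] F [-0.   0.1 -4.3] w 0.0557
move cm [-3.93  0.2   1.02] turn 0.64
-0.0897057229351471 0.082488689405737
-0.08947643685765494 -0.045765913288473604
```

Request:
arm_command --moves '[0,0.1,0,0.6,-0.4,0.1,0,0,-0.8,0,0,0,-1,0,0,0,-0.9,0,0,0,-0.5,0,0,0,-0.3,0,0,0,0,0,0.3,0,0,0,0.3,0,0,0,0.2,0,0,0,0.1,0,0,0,0,0]'

```text
time: 15.0
ee_pos: [0.4847, 0.2228, 0.0073]
eef_rot: [-0.138, 0.991, -0.0, -0.0]
ft_force: [-0.4, -1.1, -4.0]
width: 0.0557
grip_force: 34.9
```

Request:
arm_command --moves '[0,0,0.05,0,0,0,0,0,0,0,0,0]'

```text
time: 15.25
ee_pos: [0.4853, 0.223, 0.0074]
eef_rot: [-0.137, 0.991, 0.0, 0.0]
ft_force: [-1.1, 0.2, -5.0]
width: 0.0553
grip_force: 34.9
```

Request:
arm_command --moves '[0,0,0.06,0,0,0,0.06,0,0,0,0,0]'

```text
time: 15.5
ee_pos: [0.4853, 0.223, 0.006]
eef_rot: [-0.137, 0.991, 0.0, 0.0]
ft_force: [0.9, -0.6, -4.5]
width: 0.0556
grip_force: 34.9
```

Request:
arm_command --moves '[0,0,0.05,0,0,0,0,0]'

```text
time: 15.67
ee_pos: [0.4853, 0.223, 0.0058]
eef_rot: [-0.137, 0.991, 0.0, 0.0]
ft_force: [-1.2, 0.0, -0.3]
width: 0.0559
grip_force: 34.9
```

It's on the worktop with the weight off. Sliding forward until contact.

Request:
arm_command --moves '[-0.1,0,0,0,-0.15,0,0,0,-0.15,0,0,0,-0.1,0,0,0,0,0,0,0]'

```text
time: 16.08
ee_pos: [0.4895, 0.2243, 0.0058]
eef_rot: [-0.138, 0.99, -0.0, -0.001]
ft_force: [-5.7, -1.3, 4.7]
width: 0.0558
grip_force: 34.9
```

Request:
arm_command --moves '[-0.1,0,0,0,-0.1,0,0,0,0,0,0,0]'

```text
time: 16.33
ee_pos: [0.4913, 0.2248, 0.0057]
eef_rot: [-0.138, 0.99, -0.0, -0.001]
ft_force: [-6.3, -2.2, 5.6]
width: 0.0558
grip_force: 34.9
```

Request:
arm_command --moves '[0,0,-0.03,0,-0.1,0,0,0,-0.1,0,0,0,0,0,0,0]'

```text
time: 16.67
ee_pos: [0.4942, 0.2255, 0.0058]
eef_rot: [-0.137, 0.991, 0.0, 0.0]
ft_force: [-0.4, -0.5, -2.5]
width: 0.0557
grip_force: 34.9
```

Request:
arm_command --moves '[-0.1,0,0,0,0,0,0,0]'

```text
time: 16.83
ee_pos: [0.495, 0.2257, 0.0058]
eef_rot: [-0.137, 0.991, 0.0, 0.0]
ft_force: [-1.1, -1.2, -1.0]
width: 0.0556
grip_force: 34.9
```

Request:
arm_command --moves '[-0.1,0,0,0,0,0,0,0]'

```text
time: 17.0
ee_pos: [0.495, 0.2257, 0.0058]
eef_rot: [-0.137, 0.991, -0.0, -0.001]
ft_force: [-6.4, -2.2, 2.6]
width: 0.0555
grip_force: 34.9
```

Contact: the tool stopped and the force rose to 6.8 N. I'll relax a bit, then release.

Request:
arm_command --moves '[0,0,0,0,0,0,0,0,0.05,0,0,0,0,0,0,0]' --squeeze 8

```text
time: 17.33
ee_pos: [0.4953, 0.2258, 0.0058]
eef_rot: [-0.137, 0.991, 0.0, -0.0]
ft_force: [-3.0, -1.1, -0.6]
width: 0.056
grip_force: 8.0
```

Request:
arm_command --moves '[0,0,0,0,0,0,0,0,0,0,0,0,0,0,0,0,0,0,0,0,0,0,0,0,0,0,0,0]' --fingers 100

```text
time: 17.92
ee_pos: [0.4955, 0.2259, 0.0059]
eef_rot: [-0.137, 0.991, 0.0, 0.0]
ft_force: [0.0, 0.4, 0.2]
width: 0.086
grip_force: 0.0
```

Request:
arm_command --moves '[0,0,-0.5,0,0,0,-1,0,0,0,-2,0,0,0,-2.5,0,0,0,-2.5,0,0,0,-2.5,0,1,0,-2.5,0,2,0,-2,0,2,0,-1,0,0,0,0,0,0,0,0,0]'

```text
time: 18.83
ee_pos: [0.4473, 0.2124, 0.1726]
eef_rot: [-0.138, 0.99, 0.001, 0.001]
ft_force: [0.9, 0.2, -0.2]
width: 0.0871
grip_force: 0.0
```

```bash
python3 -c "
from m import *
rel(TOA,[-.193,0,.15])
im=r.camera('wrist')[:,:,::-1];t=r.camera('top')[85:225,120:270,::-1]
o=np.zeros((600,800,3),np.uint8);o[:288,:384]=cv2.resize(im,(384,288));o[:400,384:]=cv2.resize(t,(416,400),interpolation=cv2.INTER_CUBIC)
s=r.camera('scene')[130:230,160:290,::-1];o[290:,:384]=cv2.resize(s,(384,310),interpolation=cv2.INTER_CUBIC)
cv2.imwrite('pics/s6.png',o)"
```

```text
t18.83 tcp [0.4473 0.2124 0.1726] in frame [-2.426e-01 -2.000e-04  1.726e-01] F [ 0.9  0.2 -0.2] w 0.0871
move cm [-4.96  0.01  2.27] turn 0.09
```

View pics/s6.png

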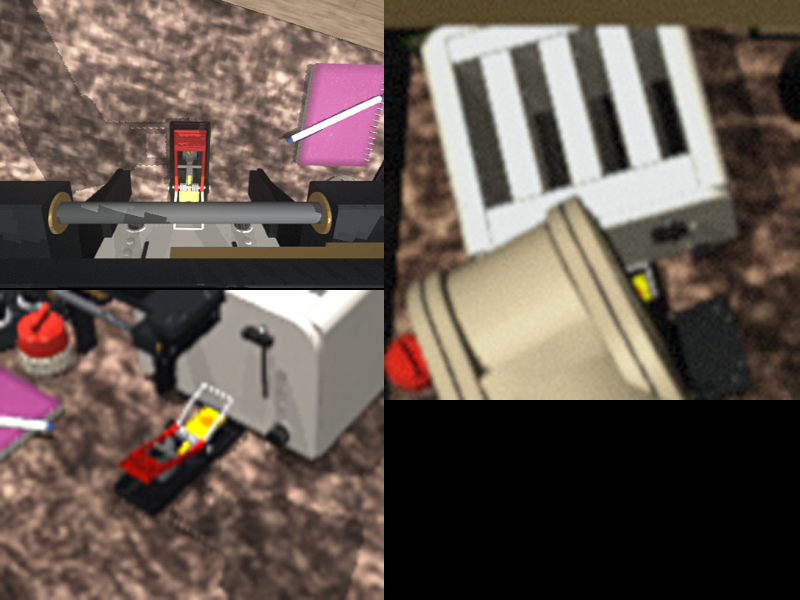

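The final view shows the trap cocked and flat. It is centred between the knobs (wrist view: knobs at columns 135 and 243, trap at 189) and its bait end meets the toaster front. The timer and notebook are untouched.

```bash
python3 -c "
from bench import r
print(r.close_job())"
```

```text
the job is handed in; nothing more can be done
None
```

The trap is cocked and sits flat, bait end square against the middle of the toaster's front between the knobs; nothing else was touched, and the job is handed in at about 19 s of the 72 s allowed.

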